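Damp check on the mud-brick ledge by clip-on lamp

ROBOT

A 6-joint arm with a two-finger parallel gripper is mounted at the origin on the work surface. World frame = base frame: x ahead of the robot, y to its left, z up, the work surface at z = 0. Lengths are in mm, angles in rad, forces in N, time in s.
With the tool pointing down it reaches from about 350 to 975 mm from the base axis. Payload 4.9 kg.
Tool frame: the origin (TCP) lies at the very end of the fingers, on their centre line; the grasp point (between the pads) lies 19 mm behind it; z points along the fingers, y is the direction in which the jaws open and shut (so a half turn about z gives the same grasp; the last joint's range is limited). The gripper opens to 85 mm and grips with 20 to 120 N. Pads are 22 mm wide; open, the fingers measure 114 mm over their backs; the gripper's body (76 mm by 85 mm) begins 54 mm behind the grasp point. The pads swing forward as they close: fully open they stand 13 mm farther back than shut.
Start: joints at [-1.252, 0.053, 1.613, -0, 1.476, -0.119], TCP at [264.96, -566.037, 231.304] pointing down, gripper open.
Joint ranges: [-3.01, 3.01], [-1.01, 2.22], [0.06, 2.58], [-1.02, 4.17], [0.09, 2.62], [-3.14, 3.14]. Speed limits (rad/s): [2.57, 2.57, 3.14, 3.14, 3.14, 3.14].

INTERFACE

Orientations are given as [roll, pitch, yaw] about the fixed x, y, z axes, in that order (R = Rz(yaw) Ry(pitch) Rx(roll)).
In Python, from station import robot gives the robot as it stands.
- The arm moves only by the tool move_arm, never from a script. Its argument "motion" is one flat list of numbers, 6 for each row, row after row: the shift along the tool's x, y, z in units of 40 mm (1.0 is 40 mm), then the turn, a rotation vector about the tool's x, y, z in units of 5 degrees (1.0 is 5 degrees). A call has 1 to 20 rows; each row is the pose to reach, as a shift and turn from the pose commanded when the call began, along the tool's axes at that moment; what a row does not reach only later rows make up. A row lasts 1/12 s, in which the tool goes at most 41.7 mm and 7.16 degrees, less where a joint would pass 70% of its speed; a pose out of reach is approached as far as the arm can. A call with a gripper value outside its range is refused whole. "gripper" is the closure, from -1 (fully open) to 1 (shut), so that 0 is half open, set as the call begins (left out, the last holds). The fingers move at their own pace and stop on an object; the grip force is fixed at half the most. Time passes only in rows, so rows that repeat a pose let the fingers close. It gives the time, the measured TCP pose, the force and the opening at its end, in the units of the state.
- robot.get_obs(): the state, without advancing time (a new reading comes with each control period).
- robot.get_image(name): name is "scene" or "top"; returns a dict with "img" (384x512x3 uint8, red, green, blue), "vfov" (degrees; the focal length in pixels is half the picture's height over the tangent of half this angle, whatever the lens; pixels are square), "cx", "cy" (the principal point, pixels), "R" (3x3) and "t" (3): a world point X has camera coordinates R X + t. Camera axes: x right, y down, z forward; pixel columns grow to the right and rows downward; lengths in mm; the calibration is good to about 2 mm. A picture is of the moment at which its call begins. There is no depth.
- robot.hand_in(): hands the job in, once; it reports no verdict.
The state is a dict: "time_s": time; "joints": joint angles; "dq": joint speeds; "tau": joint torques, N m; "position": TCP position; "ee_rot": TCP orientation; "contact_force": force on the tool from outside, world axes, zero at the start; "torque": the same for the moment, N m; "gripper_width": opening from 0.0 (shut) to 1.0 (fully open).
Only numpy, scipy, OpenCV 4.12 (cv2) and the standard library are available. Lean on these libraries where they do the work, as an engineer would, in place of code of your own. Each camera call takes 0.05 s, during which the arm holds its last target.

TASK

Check the sloping mud-brick ledge for damp: first move the small clip-on lamp from its wooden board to the top edge of the upright blue panel behind the ledge, between the two white stripes, pushed well down and facing the ledge, and let go of it. Then take the yellow damp meter out of its green holder and hold its sprung tip on the red dot, with the meter square to the sloping face and pressed lightly so that the tip is about half way in. Finish while still holding it there, and leave the lamp clipped and the jug, tumblers and tin standing where they are.

Things in the scene. Friction and masses are not known exactly. Their poses are not given: they have to be found in the camera images.
- lamp: Battery lamp on a sprung clamp (80 g), jaws down, handles up, parked on the rack. Origin: where the middle of the board's top edge lies when fully seated (pivot block 3 mm above it). z up, x across the board, y along it. Black fixed half at -x: flat jaw, inner face x = -3, down to z = -28; handle's outer face x = -13. White moving half at +x: round jaw tip ends at z = -22.
- lamp_grip (a point): Grip point between the clamp's handles, 40 mm above the lamp's origin. Handles 22 wide along y, from z = 18 to 54. Clipped, they are about 40 mm apart over their outer faces at the top; squeeze them along the lamp's x (7 N) to the stop and they are parallel, outer faces at x = -13 and +13, and the jaws are free from x = -3 to x = +12.
- lamp_head (a point): Centre of the lamp's lens, 31 mm along -x and 2 mm below the lamp's origin, on a head 26 across whose top is at z = 11. It must face the ledge: on the panel's -x side.
- lamp_jaw (a joint): Opening angle of the clamp's jaw (rad), hinged about y 12 mm above the lamp's origin: 0 shut, 0.10 when clipped on a 6 mm board, 0.45 fully open. A spring shuts it (jaw force about 5 N).
- rack: Fixed wooden board where the lamp is parked at the start: board 6 thick (x) by 90 (y), top edge 120 above the worktop, on a 70 x 110 x 12 foot. Origin at the centre of its underside, z up.
- panel: Fixed upright blue panel behind the ledge, 6 thick (x) by 180 (y), top edge at z = 120, on a grey foot 40 x 180 x 8. Two white stripes at y = -53 and +53. Origin at the centre of its underside; -x points to the ledge, y along the panel.
- meter: Yellow damp meter (130 g), standing in its holder, tip down: square body 24 x 24, from z = 0 (its underside, a shoulder resting on the holder's top) to z = 95; black round nose 16 across from z = 0 to -35; sprung steel tip ending at z = -55 when free. Origin at the centre of the shoulder; z along the meter, away from the tip; x and y square to its side faces.
- meter_tip (a point): End of the meter's sprung tip (round, 8 across), on the meter's axis, 55 mm from its origin when free.
- plunger (a joint): How far the sprung tip is pushed in (m): 0 free, 0.010 fully in; 1 N to start, 0.4 N more per mm, so 3 N at half way.
- holder: Fixed green block 70 x 70 x 70 with a 19.5 wide round through hole in which the meter's nose hangs. Origin at the centre of its underside, z up.
- ledge: Fixed mud-brick ledge about 120 (x) by 200 (y), its top face sloping 15 degrees (0.26 rad) down towards its -x side (the robot), about 80 high at the back. Origin at the centre of its underside, z up.
- spot: Red dot, 18 across, on the ledge's sloping face. Origin at its centre on the face (ledge frame 0, 30, 65); z is the face's outward normal.
- jug: White ceramic jug, 120 across, 190 high. Bystander. Origin at the centre of its underside, z up.
- tumbler_a: Short glass tumbler, 72 across, 85 high. Bystander. Origin at the centre of its underside, z up.
- tumbler_b: Short glass tumbler, 72 across, 85 high. Bystander. Origin at the centre of its underside, z up.
- tin: Aluminium tea tin, 94 across, 144 high with knob. Bystander. Origin at the centre of its underside, z up.
Things that resemble listed ones, but are neither listed nor needed, are in the scene too. Of the things like the meter, leave any that is orange, purple or turquoise; of the rest the smaller one is meant.

How it is judged (in metres and radians):
On the way, in this order (a step that is already met when the one before it is completed fails the run):
1. the lamp is clipped on the panel's top edge between the stripes, facing the ledge, and let go (z of lamp in the frame of panel between 0.112 and 0.131 m and x of lamp in the frame of panel between -0.007 and 0.007 m and y of lamp in the frame of panel between -0.055 and 0.055 m and x of lamp_head in the frame of panel below -0.015 m and angle between lamp's own z axis and vertical below 0.25 rad and angle between the x axis of lamp and the x axis of panel, either way round below 0.25 rad and value of joint lamp_jaw between 0.04 and 0.2 rad and contact force between lamp and panel above 1 N and contact force between each of the arm, the fingers and lamp below 0.1 N), for 0.3 s.
2. the meter is taken out of its holder (distance between meter and holder above 0.13 m), for 0.1 s.
At the end, for the whole second after the job is handed in: Lamp clipped on the panel (within 11 mm of seated, 55 mm of middle, 0.25 rad of upright), head to the ledge, not touched. Meter held still in the fingers, tip within 10 mm of dot centre, axis within 0.15 rad of the face normal, tip 1.5-9 mm in, 0.8-6 N on the ledge, nothing else carrying it (all of step 1 and distance between meter_tip and spot below 0.01 m and angle between the z axis of meter and the z axis of spot, either way round below 0.15 rad and value of joint plunger between 0.0015 and 0.009 m and contact force between meter and ledge between 0.8 and 6 N and linear speed of meter below 0.01 m/s and contact force between the fingers and meter above 3 N and contact force between meter and holder below 0.05 N and contact force between meter and panel below 0.05 N); the arm keeps its last pose, push and grip.
It fails at once if the jug, a tumbler or the tin is pushed away or tipped (distance of any of jug, tumbler_a, tumbler_b, tin from where it was at the start of the episode above 0.03 m or angle between any of jug, tumbler_a, tumbler_b, tin's own z axis and vertical above 0.3 rad).
It fails at once if the meter is pressed hard on the ledge (contact force between meter and ledge above 15 N).
It fails at once if the lamp is dropped (height (world z) of lamp below 0.06 m).
It also fails if it takes over 51 s, if anything falls off the work surface, if the arm or the gripper's body presses on something with over 40 N, if the wrist force passes 120 N, or if a joint passes its speed limit or range.

## Working session

There is one attempt and no reset: what is moved stays moved. The work goes in short steps, Python scripts to look and compute and a tool call to move; the robot and the scene stay as the last step left them, time stands still between calls to the robot, and variables do not carry over. Pictures are saved under pics/ and viewed, and the job is handed in when it is done.

Besides the shell and the picture viewer there is one more tool, called after "Call:" by a JSON object that holds its "fn" and its "kwargs", one argument or row to a line. move_arm: Moves the arm, as the interface text tells. Its arguments: {"type":"object","properties":{"motion":{"type":"array"},"gripper":{"type":"number"}},"required":["motion"]}

```bash
ls; mkdir -p pics; cat > h.py <<'E'
import numpy as np, cv2, pickle
from station import robot
def snap(tag):
    out={}
    for n in("scene","top"):
        d=robot.get_image(n); out[n]=d
        cv2.imwrite(f"pics/{tag}_{n}.png",cv2.resize(d["img"][:,:,::-1],None,fx=1.5,fy=1.5,interpolation=cv2.INTER_CUBIC))
    pickle.dump(out,open(f"{tag}.pkl","wb")); return out
def load(tag): return pickle.load(open(f"{tag}.pkl","rb"))
def f(d): return d["img"].shape[0]/2/np.tan(np.radians(d["vfov"])/2)
def ray(d,u,v):
    R=np.array(d["R"]);t=np.array(d["t"]);c=-R.T@t
    w=R.T@np.array([(u-d["cx"])/f(d),(v-d["cy"])/f(d),1]);return c,w/np.linalg.norm(w)
def onz(d,u,v,z):
    c,w=ray(d,u,v);return c+w*(z-c[2])/w[2]
def proj(d,X):
    p=np.array(d["R"])@np.array(X,float)+np.array(d["t"]);return np.array([d["cx"]+f(d)*p[0]/p[2],d["cy"]+f(d)*p[1]/p[2]])
def tri(d1,p1,d2,p2):
    c1,w1=ray(d1,*p1);c2,w2=ray(d2,*p2)
    s=np.linalg.lstsq(np.c_[w1,-w2],c2-c1,rcond=None)[0]
    a=c1+s[0]*w1;b=c2+s[1]*w2;return (a+b)/2,np.linalg.norm(a-b)
E
python3 - <<'E'
from h import *
o=snap("a")
for n,d in o.items(): print(n,d["vfov"],d["cx"],d["cy"],np.round(d["R"],3).tolist(),-np.array(d["R"]).T@np.array(d["t"]))
print(robot.get_obs())
E
```

```text
pics
scene 56.65844534353493 256.4063123315574 200.54415660435143 [[0.089, 0.996, -0.016], [0.655, -0.07, -0.753], [-0.751, 0.057, -0.658]] [1346.26148337  -51.10501832  849.61450103]
top 56.99764517688518 257.5269710101153 190.94605219544053 [[-0.009, -1.0, 0.026], [-0.994, 0.006, -0.107], [0.107, -0.027, -0.994]] [ 423.4294643    14.91274095 1181.23993113]
{'time_s': 0.1, 'joints': array([-1.25196890e+00,  5.33073512e-02,  1.61413756e+00, -3.57146582e-05,
        1.47603754e+00, -1.18975420e-01]), 'dq': array([-1.37469720e-03,  7.95541286e-04, -2.07507019e-03,  1.38017582e-04,
       -9.48103121e-05,  1.50706549e-03]), 'tau': array([ 3.00138026e-04, -3.94900811e+01, -3.71365178e+01, -9.20293201e-05,
        3.85876803e-03, -9.52222365e-06]), 'position': array([ 264.79536724, -565.5087254 ,  230.18717095]), 'ee_rot': array([-3.13971200e+00, -1.89011848e-04,  4.37806085e-01]), 'contact_force': array([ 0.05379355,  0.78661313, -0.54310183]), 'torque': array([-0.01886358, -0.03179419,  0.03159403]), 'gripper_width': 0.9993450438627338}
```

View pics/a_scene.png

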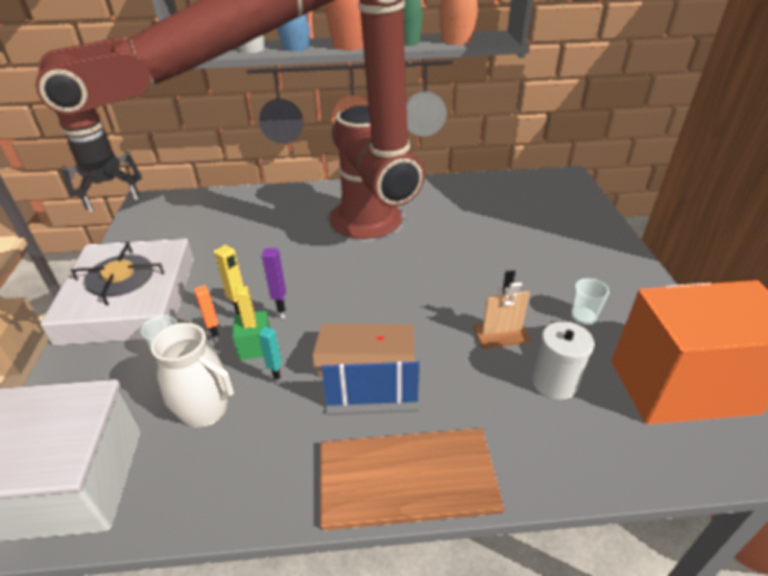

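View pics/a_top.png

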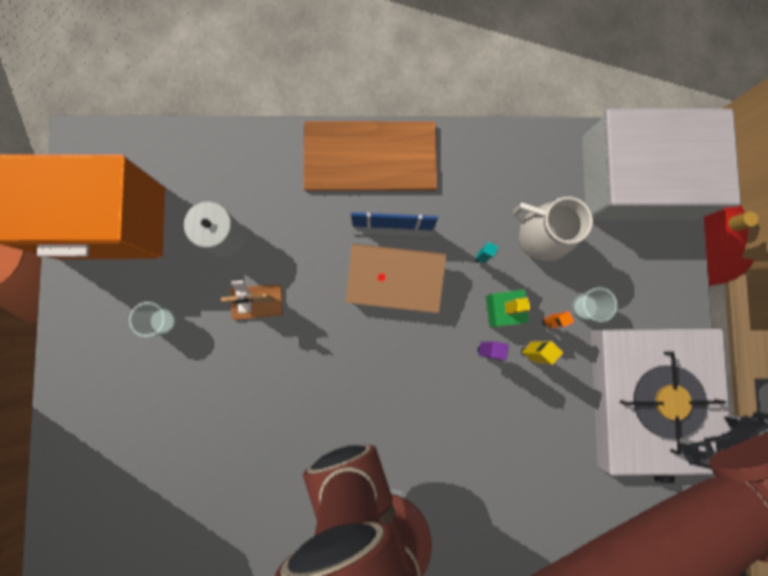

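The scene view shows these possible meters: yellow in the green block (245,310), a larger yellow with a black window (229,275), orange (206,310), purple (275,280) and turquoise (271,352). I choose the smaller yellow one in the green holder. The lamp is on the rack at (510,295), and the panel is at (370,383) with its stripes at (343,385) and (399,382). Next I'll take close crops.

```bash
python3 - <<'E'
from h import *
o=load("a")
def crop(n,x0,y0,w,h,s,tag):
    im=o[n]["img"][y0:y0+h,x0:x0+w,::-1]
    im=cv2.resize(im,None,fx=s,fy=s,interpolation=cv2.INTER_CUBIC)
    return im
a=crop("scene",300,165,70,75,6,"");b=crop("top",140,175,60,50,6,"")
H=max(a.shape[0],b.shape[0])
pad=lambda x:cv2.copyMakeBorder(x,0,H-x.shape[0],0,5,cv2.BORDER_CONSTANT)
cv2.imwrite("pics/lamp.png",np.hstack([pad(a),pad(b)]))
a=crop("scene",125,155,75,105,5,"");b=crop("top",310,155,80,90,5,"")
H=max(a.shape[0],b.shape[0])
cv2.imwrite("pics/meter.png",np.hstack([pad(a),pad(b)]))
a=crop("scene",205,210,80,65,5,"");b=crop("top",225,135,78,80,5,"")
H=max(a.shape[0],b.shape[0])
cv2.imwrite("pics/ledge.png",np.hstack([pad(a),pad(b)]))
E
```

```text
(no output)
```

View pics/lamp.png

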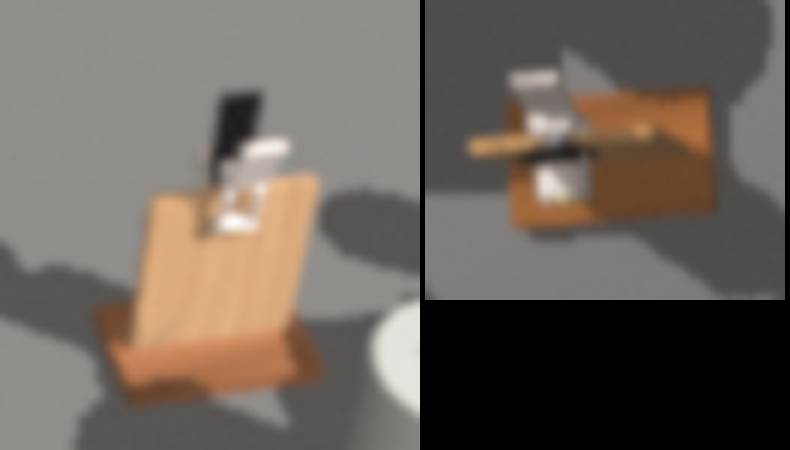

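View pics/meter.png

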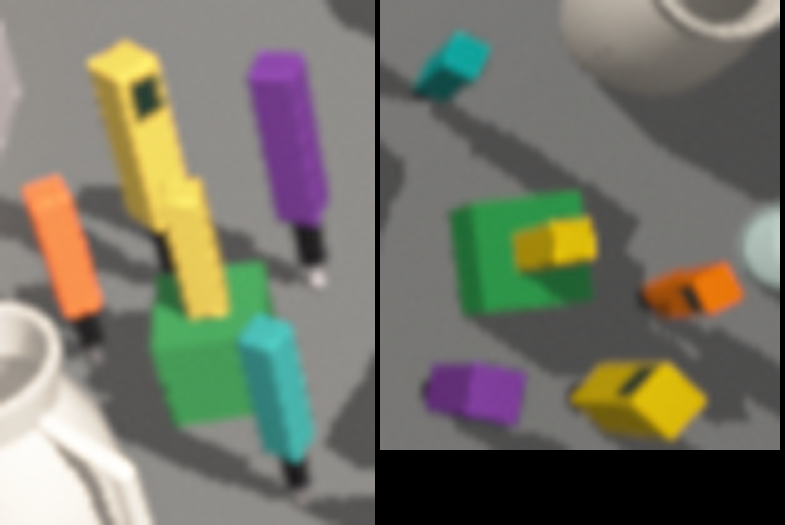

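View pics/ledge.png

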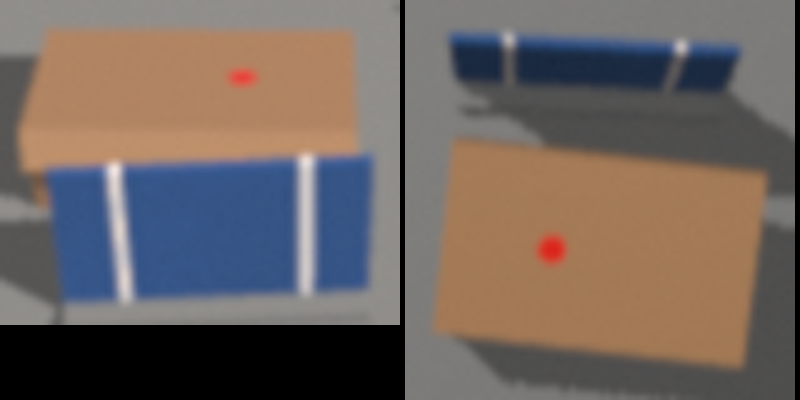

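```bash
python3 - <<'E'
from h import *
np.set_printoptions(precision=1,suppress=True)
o=load("a");S,T=o["scene"],o["top"]
def px(x,y,ox,oy,s,off=0): return ((x-off+.5)/s-.5+ox,(y+.5)/s-.5+oy)
tl=lambda x,y:px(x,y,225,135,5,405)
sl=lambda x,y:px(x,y,205,210,5)
print("panel top: ");
for p in[(451,38),(740,49),(509,40),(681,46)]: print(onz(T,*tl(*p),120))
print("scene");
for p in[(48,169),(372,156),(114,165),(305,156)]: print(onz(S,*sl(*p),120))
print("rack T");
for p in[(470,147),(655,130)]: print(onz(T,*px(*p,140,175,6,425),120))
print("rack S")
for p in[(150,196),(318,177)]: print(onz(S,*px(*p,300,165,6),120))
print("foot T")
for p in[(511,100),(712,90),(716,211),(513,227)]: print(onz(T,*px(*p,140,175,6,425),12))
print("lamp black top S z174")
for p in[(220,95),(262,92)]: print(onz(S,*px(*p,300,165,6),174))
print("white S z172"); 
for p in[(246,148),(290,140)]: print(onz(S,*px(*p,300,165,6),172))
print("white T")
for p in[(510,74),(556,72)]: print(onz(T,*px(*p,140,175,6,425),172))
print("black T")
for p in[(523,158),(582,150)]: print(onz(T,*px(*p,140,175,6,425),174))
def cen(d,lo,hi,box):
    im=cv2.cvtColor(d["img"],cv2.COLOR_RGB2HSV);m=cv2.inRange(im,lo,hi);M=np.zeros_like(m);x,y,w,h=box;M[y:y+h,x:x+w]=m[y:y+h,x:x+w]
    mm=cv2.moments(M,True);return (mm["m10"]/mm["m00"],mm["m01"]/mm["m00"]),mm["m00"]
a=cen(S,(0,170,150),(6,255,255),(235,210,40,30));b=cen(T,(0,170,150),(6,255,255),(235,170,40,40));print(a,b,tri(S,a[0],T,b[0]))
print("ledge T")
for p,z in[((455,139),80),((767,174),80),((744,367),48),((434,331),48)]: print(onz(T,*tl(*p),z))
print("meter T top z165; 380+... ")
mt=lambda x,y:px(x,y,310,155,5,380)
for p in[(552,223),(594,218),(597,260),(556,266)]: print(onz(T,*mt(*p),165))
print("meter base")
for p in[(514,233),(519,272)]: print(onz(T,*mt(*p),70))
print("holder top")
for p in[(467,198),(582,191),(592,302),(475,313)]: print(onz(T,*mt(*p),70))
print("meter S top")
ms=lambda x,y:px(x,y,125,155,5)
for p in[(168,185),(200,179),(205,205),(172,212)]: print(onz(S,*ms(*p),165))
print("holder S")
for p in[(160,272),(266,263),(274,332),(152,345)]: print(onz(S,*ms(*p),70))
E
```

```text
panel top: 
[688.1  57.1 120. ]
[ 680.8 -120.1  120. ]
[686.8  21.6 120. ]
[682.8 -83.9 120. ]
scene
[ 679.5 -119.1  120. ]
[688.3  58.8 120. ]
[680.3 -83.  120. ]
[684.5  22.1 120. ]
rack T
[515.3 316.1 120. ]
[523.2 224.6 120. ]
rack S
[521.2 225.7 120. ]
[515.6 316.8 120. ]
foot T
[550.4 325.   12. ]
[555.3 215.   12. ]
[488.5 212.   12. ]
[480.6 322.3  12. ]
lamp black top S z174
[508.4 259.  174. ]
[508.3 280.8 174. ]
white S z172
[549.2 261.7 172. ]
[545.4 285.1 172. ]
white T
[545.5 283.3 172. ]
[546.3 261.6 172. ]
black T
[505.2 275.8 174. ]
[508.8 248.1 174. ]
((253.125, 225.125), 8.0) ((253.96, 184.4), 25.0) (array([564.7,  -4.1,  64.2]), np.float64(0.8259902781527736))
ledge T
[633.   56.3  80. ]
[ 609.8 -140.8   80. ]
[ 489.6 -127.8   48. ]
[514.2  71.2  48. ]
meter T top z165; 380+... 
[ 507.2 -263.8  165. ]
[ 509.9 -288.5  165. ]
[ 485.5 -289.3  165. ]
[ 482.2 -265.3  165. ]
meter base
[ 508.8 -265.4   70. ]
[ 484.1 -267.8   70. ]
holder top
[ 531.3 -236.1   70. ]
[ 535.3 -309.8   70. ]
[ 464.7 -313.6   70. ]
[ 458.4 -239.    70. ]
meter S top
[ 492.5 -284.   165. ]
[ 488.8 -265.2  165. ]
[ 513.9 -259.6  165. ]
[ 518.3 -278.6  165. ]
holder S
[ 463.8 -311.    70. ]
[ 462.4 -242.6   70. ]
[ 528.2 -232.6   70. ]
[ 531.8 -307.8   70. ]
```

```bash
cat >> h.py <<'E'
from scipy.spatial.transform import Rotation as Ro
np.set_printoptions(precision=2,suppress=True)
def down(psi,tilt=0,az=0):
    # tool down with yaw psi
    return Ro.from_euler("z",psi)*Ro.from_euler("x",np.pi)
def goto(P,R,cur=None):
    s=robot.get_obs(); p=s["position"];C=Ro.from_euler("xyz",s["ee_rot"])
    d=C.inv().apply(np.array(P)-p)/40; r=(C.inv()*R).as_rotvec()*180/np.pi/5
    print("delta",d,"rot",r,"dist",np.linalg.norm(d)*40);return d,r
E
python3 - <<'E'
from h import *
print(goto([519-2,271,230],down(np.pi/2+.065)))
print(goto([519-2,271,270],down(np.pi/2+.065)))
o=load("a");S,T=o["scene"],o["top"]
def px(x,y,ox,oy,s,off=0): return ((x-off+.5)/s-.5+ox,(y+.5)/s-.5+oy)
mt=lambda x,y:px(x,y,310,155,5,380)
ms=lambda x,y:px(x,y,125,155,5)
for n,a,b in[("bigyellow top",(125,57),(668,400)),("orange",(45,188),(715,287)),("purple",(279,66),(498,392)),("turq",(268,332),(470,55))]:
    print(n,tri(S,ms(*a),T,mt(*b)))
E
```

```text
delta [ 14.58 -16.27   0.04] rot [ -0.02  -0.01 -13.73] dist 873.70135601
(array([ 14.58, -16.27,   0.04]), array([ -0.02,  -0.01, -13.73]))
delta [ 14.58 -16.27  -0.96] rot [ -0.02  -0.01 -13.73] dist 874.6079612131643
(array([ 14.58, -16.27,  -0.96]), array([ -0.02,  -0.01, -13.73]))
bigyellow top (array([ 405.21, -314.74,  200.34]), np.float64(1.4839022783448192))
orange (array([ 470.01, -363.63,  150.99]), np.float64(1.558455062282689))
purple (array([ 410.38, -221.23,  189.74]), np.float64(3.8930483211315985))
turq (array([ 609.17, -220.34,  148.08]), np.float64(4.901663986478812))
```

Call:
{"fn": "move_arm", "kwargs": {
  "motion": [0.2,-0.2,-0.5,0,0,-0.2,0.6,-0.6,-0.9,0,0,-0.6,1.2,-1.3,-1,0,0,-1.2,1.8,-2.0,-1,0,0,-1.8,2.4,-2.7,-1,0,0,-2.4,3.0,-3.4,-1,0,0,-3.0,3.6,-4.1,-1,0,0,-3.6,4.2,-4.7,-1,0,0,-4.2,4.8,-5.4,-1,0,0,-4.8,5.4,-6.0,-1,0,0,-5.4,6.0,-6.7,-1,0,0,-6.0,6.6,-7.4,-1,0,0,-6.6,7.2,-8.1,-1,0,0,-7.2,7.8,-8.7,-1,0,0,-7.8,8.4,-9.4,-1,0,0,-8.4,9.0,-10.1,-1,0,0,-9.0,9.6,-10.7,-1,0,0,-9.6,10.2,-11.4,-1,0,0,-10.2,10.7,-12,-1,0,0,-10.8,11.0,-12.4,-1,0,0,-11.2],
  "gripper": -1
}}

```text
time_s: 1.77
position: [453.1, 72.5, 270.8]
ee_rot: [-3.141, -0.001, 1.42]
contact_force: [0.4, -0.4, -0.5]
gripper_width: 0.999
```

```bash
python3 - <<'E'
from h import *
goto([519-2,271,230],down(np.pi/2+.065))
E
```

```text
delta [5.15 0.83 1.02] rot [-0.01 -0.01 -2.47] dist 212.49642109359297
```

Call:
{"fn": "move_arm", "kwargs": {
  "motion": [0.6,0.1,0,0,0,-0.3,1.4,0.2,0,0,0,-0.7,2.2,0.35,0.2,0,0,-1.1,3.0,0.5,0.4,0,0,-1.5,3.8,0.6,0.6,0,0,-1.9,4.5,0.75,0.8,0,0,-2.3,5.0,0.82,1.0,0,0,-2.5,5.15,0.83,1.0,0,0,-2.5,5.15,0.83,1.0,0,0,-2.5,5.15,0.83,1.0,0,0,-2.5]
}}

```text
time_s: 2.6
position: [517.7, 267.6, 231.3]
ee_rot: [-3.141, 0.001, 1.633]
contact_force: [1.1, 0.1, 0.3]
gripper_width: 1.001
```

```bash
python3 - <<'E'
from h import *
goto([519-2,271,140],down(np.pi/2+.065))
o=snap("b")
for n,b in(("scene",(270,120,130,100)),("top",(120,150,110,80))):
    x,y,w,h=b;cv2.imwrite(f"pics/b_{n}_c.png",cv2.resize(o[n]["img"][y:y+h,x:x+w,::-1],None,fx=6,fy=6,interpolation=cv2.INTER_CUBIC))
E
```

```text
delta [ 0.09 -0.01  2.28] rot [-0.01  0.01 -0.03] dist 91.35219118758053
```

View pics/b_scene_c.png

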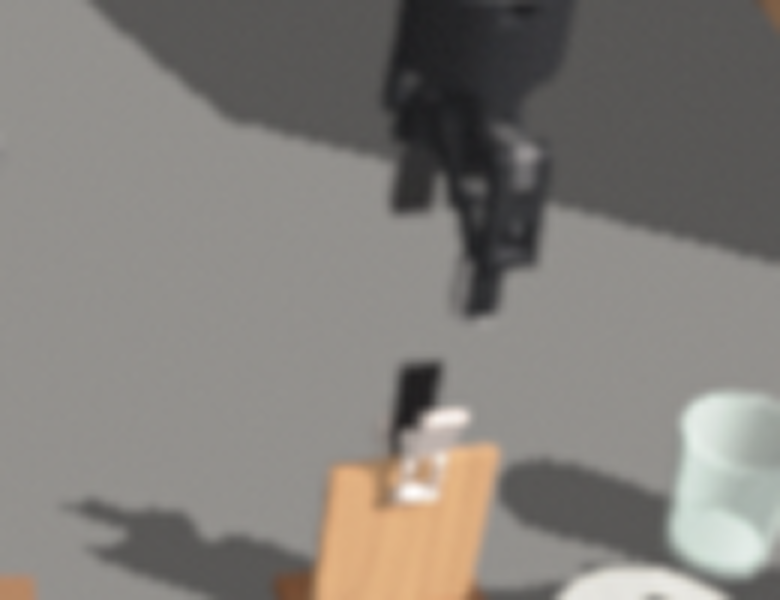

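View pics/b_top_c.png

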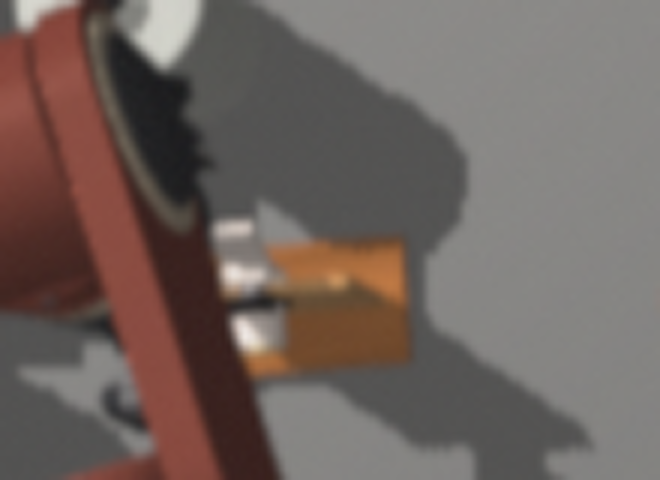

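The open gripper hangs squarely above the clamp: in the scene crop its fingers are at (412,200) and (480,310), with the handles at (420,400) below. I'll lower it to the handles.

Call:
{"fn": "move_arm", "kwargs": {
  "motion": [0.05,0,0.3,0,0,0,0.08,0,0.7,0,0,0,0.08,0,1.1,0,0,0,0.08,0,1.5,0,0,0,0.08,0,1.9,0,0,0,0.08,0,2.15,0,0,0,0.08,0,2.27,0,0,0,0.08,0,2.27,0,0,0,0.08,0,2.27,0,0,0]
}}

```text
time_s: 3.45
position: [518.0, 271.1, 140.9]
ee_rot: [3.141, -0.0, 1.633]
contact_force: [-0.8, 0.5, 0.3]
gripper_width: 0.998
```

Call:
{"fn": "move_arm", "kwargs": {
  "motion": [0,0,0,0,0,0,0,0,0,0,0,0,0,0,0,0,0,0,0,0,0,0,0,0,0,0,0,0,0,0,0,0,0,0,0,0,0,0,0,0,0,0,0,0,0,0,0,0,0,0,0,0,0,0,0,0,0,0,0,0],
  "gripper": 1
}}

```text
time_s: 4.28
position: [518.0, 271.8, 142.2]
ee_rot: [3.141, -0.001, 1.633]
contact_force: [-1.8, 1.0, 5.3]
gripper_width: 0.284
```

```bash
python3 - <<'E'
from h import *
s=robot.get_obs();print(s["position"],s["ee_rot"],s["gripper_width"]*85,s["contact_force"],s["torque"])
o=snap("c")
for n,b in(("scene",(290,140,100,100)),):
    x,y,w,h=b;cv2.imwrite(f"pics/c_{n}_c.png",cv2.resize(o[n]["img"][y:y+h,x:x+w,::-1],None,fx=6,fy=6,interpolation=cv2.INTER_CUBIC))
E
```

```text
[518.03 271.77 142.22] [ 3.14 -0.    1.63] 24.165545967066638 [-1.78  1.    5.26] [-0.03  0.46  0.03]
```

View pics/c_scene_c.png

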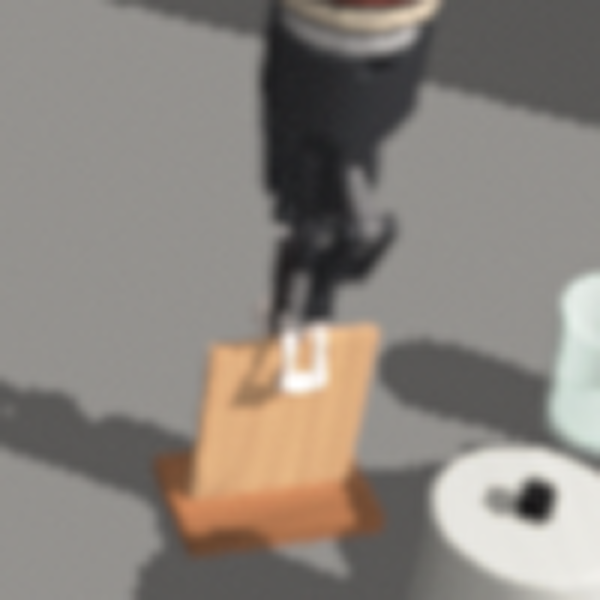

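The clamp is squeezed to its stop (opening about 24–26 mm), with the white jaw swung clear at (305,365). I'll lift it straight up.

Call:
{"fn": "move_arm", "kwargs": {
  "motion": [0,0,-0.1,0,0,0,0,0,-0.3,0,0,0,0,0,-0.6,0,0,0,0,0,-0.9,0,0,0,0,0,-1.3,0,0,0,0,0,-1.7,0,0,0,0,0,-2.1,0,0,0,0,0,-2.4,0,0,0,0,0,-2.5,0,0,0,0,0,-2.5,0,0,0]
}}

```text
time_s: 5.22
position: [518.5, 271.6, 242.8]
ee_rot: [3.138, -0.001, 1.633]
contact_force: [-0.1, 1.0, -1.2]
gripper_width: 0.284
```

```bash
python3 - <<'E'
from h import *
s=robot.get_obs();print(s["position"],s["ee_rot"],s["gripper_width"]*85,s["contact_force"],s["torque"])
o=snap("d")
for n,b in(("scene",(270,90,100,100)),):
    x,y,w,h=b;cv2.imwrite(f"pics/d_{n}_c.png",cv2.resize(o[n]["img"][y:y+h,x:x+w,::-1],None,fx=6,fy=6,interpolation=cv2.INTER_CUBIC))
goto([684,-31,290],down(np.pi/2-.045))
E
```

```text
[518.54 271.57 242.78] [ 3.14 -0.    1.63] 24.14276169728253 [-0.07  1.02 -1.16] [-0.04 -0.01 -0.02]
delta [-7.8   3.68 -1.25] rot [-0.01  0.    1.23] dist 348.60111343579047
```

View pics/d_scene_c.png

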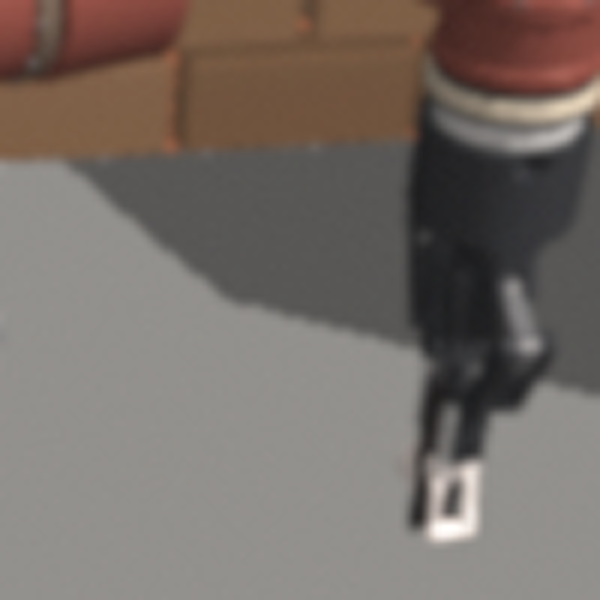

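Call:
{"fn": "move_arm", "kwargs": {
  "motion": [-0.2,0.1,0,0,0,0,-0.7,0.3,0,0,0,0.1,-1.4,0.6,0,0,0,0.2,-2.1,0.9,0,0,0,0.3,-2.8,1.2,0,0,0,0.4,-3.5,1.6,0,0,0,0.5,-4.2,1.9,0,0,0,0.6,-4.9,2.2,0,0,0,0.7,-5.6,2.5,0,0,0,0.8,-6.3,2.9,0,0,0,0.9,-7.0,3.2,0,0,0,1.05,-7.5,3.4,0,0,0,1.15,-7.75,3.55,0,0,0,1.23,-7.8,3.57,0,0,0,1.23,-7.8,3.57,0,0,0,1.23,-7.8,3.57,0,0,0,1.23,-7.8,3.57,0,0,0,1.23]
}}

```text
time_s: 6.73
position: [679.3, -29.9, 240.4]
ee_rot: [-3.141, -0.0, 1.528]
contact_force: [-0.7, 0.8, -0.4]
gripper_width: 0.286
```

```bash
python3 - <<'E'
from h import *
s=robot.get_obs();print(s["position"],s["ee_rot"],s["gripper_width"]*85,s["contact_force"],s["torque"])
o=snap("e")
for n,b in(("scene",(190,130,120,100)),("top",(200,90,110,100))):
    x,y,w,h=b;cv2.imwrite(f"pics/e_{n}_c.png",cv2.resize(o[n]["img"][y:y+h,x:x+w,::-1],None,fx=6,fy=6,interpolation=cv2.INTER_CUBIC))
goto([680,-31,142],down(np.pi/2-.045))
E
```

```text
[679.27 -29.85 240.38] [-3.14 -0.    1.53] 24.30023059574737 [-0.65  0.76 -0.44] [-0.01  0.01  0.05]
delta [-0.03  0.02  2.47] rot [ 0.   -0.    0.02] dist 98.67347174351627
```

View pics/e_scene_c.png

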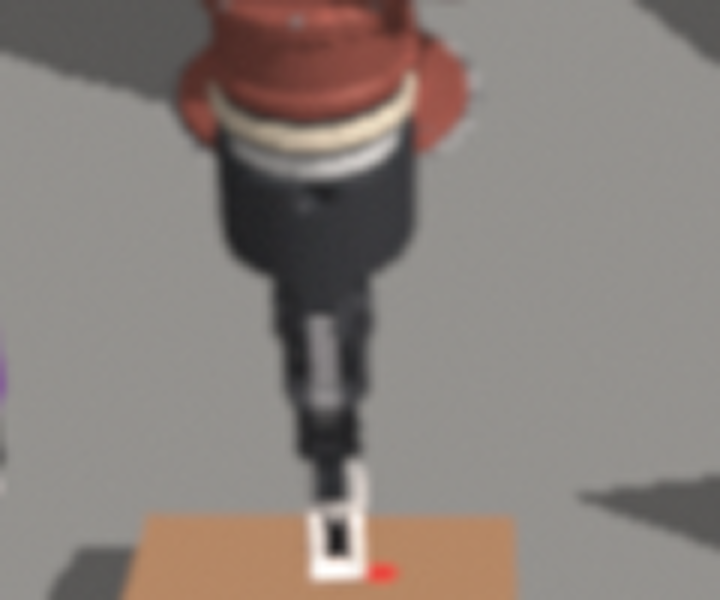

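View pics/e_top_c.png

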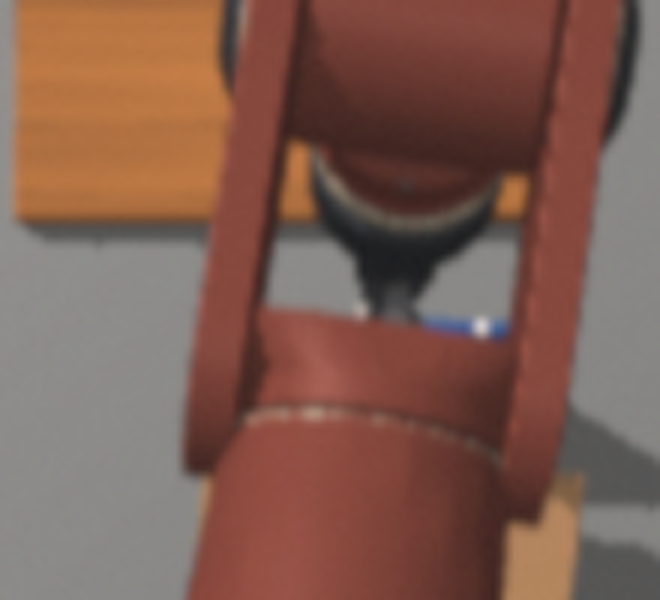

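```bash
python3 - <<'E'
from h import *
d=load("e")["scene"]
for dz in(0,-5,5): print(proj(d,[694,-30,240.4-22-22+dz]))
print((np.array([[312,580],[364,580]])+.5)/6-.5+[190,130], proj(d,[694,-41,196]),proj(d,[694,-19,196]))
E
```

```text
[246.   225.02]
[246.06 226.39]
[245.93 223.65]
[[241.58 226.25]
 [250.25 226.25]] [241.76 225.45] [250.24 224.82]
```

The held lamp is lined up over the panel. The jaw tip is seen at scene pixel (246,226), against (246,225) predicted. I'll go down to just above seated.

Call:
{"fn": "move_arm", "kwargs": {
  "motion": [0,0,0.2,0,0,0,0,0,0.5,0,0,0,0,0,0.8,0,0,0,0,0,1.1,0,0,0,0,0,1.4,0,0,0,0,0,1.65,0,0,0,0,0,1.85,0,0,0,0,0,2.05,0,0,0,0,0,2.2,0,0,0,0,0,2.27,0,0,0,0,0,2.27,0,0,0]
}}

```text
time_s: 7.75
position: [679.4, -31.2, 148.9]
ee_rot: [-3.14, -0.0, 1.526]
contact_force: [-0.2, -0.1, -0.1]
gripper_width: 0.286
```

```bash
python3 - <<'E'
from h import *
s=robot.get_obs();print(s["position"],s["ee_rot"],s["gripper_width"]*85,s["contact_force"],s["torque"])
o=snap("f")
for n,b in(("scene",(190,170,120,100)),):
    x,y,w,h=b;cv2.imwrite(f"pics/f_{n}_c.png",cv2.resize(o[n]["img"][y:y+h,x:x+w,::-1],None,fx=6,fy=6,interpolation=cv2.INTER_CUBIC))
E
```

```text
[679.43 -31.18 148.86] [-3.14 -0.    1.53] 24.279805434189246 [-0.17 -0.13 -0.11] [-0.02 -0.01 -0.  ]
```

View pics/f_scene_c.png

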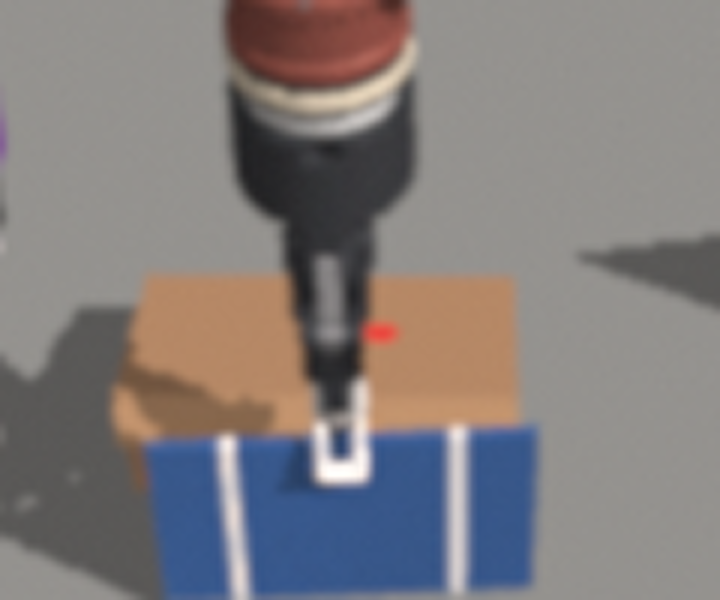

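The white jaw (342,460) is in front of the panel's far face, midway between the stripes, and nothing is touching. I'll go the last few mm down.

Call:
{"fn": "move_arm", "kwargs": {
  "motion": [0,0.02,0.04,0,0,0,0,0.04,0.08,0,0,0,0,0.05,0.1,0,0,0,0,0.05,0.1,0,0,0]
}}

```text
time_s: 8.18
position: [681.8, -31.2, 145.6]
ee_rot: [3.142, -0.0, 1.526]
contact_force: [0.1, -0.3, -1.0]
gripper_width: 0.287
```

Call:
{"fn": "move_arm", "kwargs": {
  "motion": [0,0,0.03,0,0,0,0,0,0.06,0,0,0,0,0,0.06,0,0,0]
}}

```text
time_s: 8.43
position: [681.5, -31.2, 142.9]
ee_rot: [-3.141, -0.0, 1.526]
contact_force: [-0.1, -0.0, -0.9]
gripper_width: 0.285
```

Call:
{"fn": "move_arm", "kwargs": {
  "motion": [0,0,0.03,0,0,0,0,0,0.06,0,0,0,0,0,0.06,0,0,0]
}}

```text
time_s: 8.68
position: [681.9, -31.3, 142.3]
ee_rot: [3.141, 0.0, 1.526]
contact_force: [-2.2, 0.4, 4.2]
gripper_width: 0.283
```

Call:
{"fn": "move_arm", "kwargs": {
  "motion": [0,0,0.03,0,0,0,0,0,0.05,0,0,0,0,0,0.05,0,0,0]
}}

```text
time_s: 8.93
position: [682.0, -31.3, 142.2]
ee_rot: [3.141, 0.0, 1.526]
contact_force: [-6.7, 0.2, 11.0]
gripper_width: 0.284
```

It seats at TCP z = 142.2, the same as on the rack, with 11 N upward. I'll let go.

Call:
{"fn": "move_arm", "kwargs": {
  "motion": [0,0,-0.05,0,0,0,0,0,-0.05,0,0,0,0,0,-0.05,0,0,0,0,0,-0.05,0,0,0,0,0,-0.05,0,0,0,0,0,-0.05,0,0,0,0,0,-0.05,0,0,0,0,0,-0.05,0,0,0],
  "gripper": -1
}}

```text
time_s: 9.6
position: [681.7, -31.3, 140.8]
ee_rot: [-3.141, -0.0, 1.526]
contact_force: [-0.1, -0.3, 0.1]
gripper_width: 0.999
```

Call:
{"fn": "move_arm", "kwargs": {
  "motion": [0,0,-0.2,0,0,0,0,0,-0.6,0,0,0,0,0,-1.0,0,0,0,0,0,-1.5,0,0,0,0,0,-2.0,0,0,0,0,0,-2.4,0,0,0,0,0,-2.7,0,0,0,0,0,-2.8,0,0,0]
}}

```text
time_s: 10.27
position: [682.8, -31.4, 256.6]
ee_rot: [3.137, 0.001, 1.526]
contact_force: [-0.2, 0.4, -0.2]
gripper_width: 1.0
```

```bash
python3 - <<'E'
from h import *
s=robot.get_obs();print(s["position"],s["ee_rot"],s["gripper_width"]*85,s["contact_force"],s["torque"])
o=snap("g")
for n,b in(("scene",(190,150,120,100)),):
    x,y,w,h=b;cv2.imwrite(f"pics/g_{n}_c.png",cv2.resize(o[n]["img"][y:y+h,x:x+w,::-1],None,fx=6,fy=6,interpolation=cv2.INTER_CUBIC))
goto([497,-275.5,255],down(np.pi/2+.07))
E
```

```text
[682.84 -31.42 256.57] [3.14 0.   1.53] 85.00850455319816 [-0.2   0.42 -0.2 ] [ 0.02 -0.03 -0.03]
delta [-6.31 -4.35 -0.03] rot [ 0.02  0.   -1.31] dist 306.4546429671224
```

View pics/g_scene_c.png

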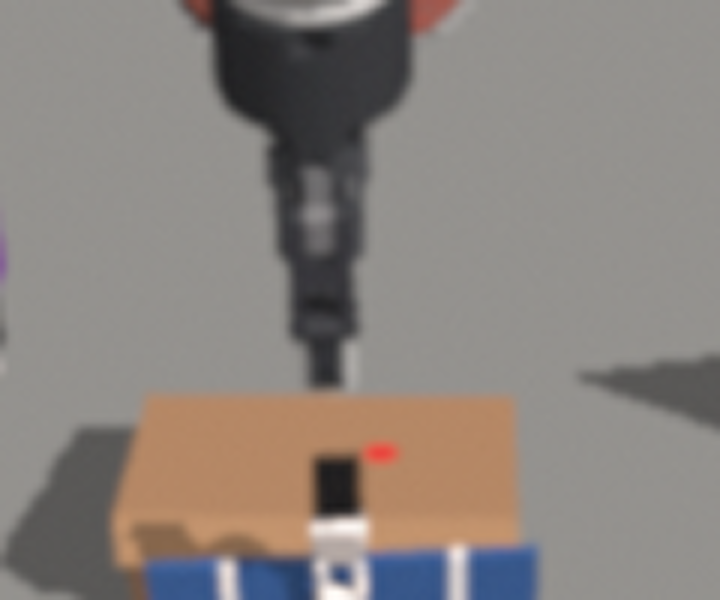

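The lamp is clipped between the stripes, with its black handle at (337,485) and white at (340,530), and it is released. Next I'll go to the yellow meter.

Call:
{"fn": "move_arm", "kwargs": {
  "motion": [-0.2,-0.1,0,0,0,0,-0.7,-0.5,0,0,0,-0.1,-1.4,-1.0,0,0,0,-0.3,-2.1,-1.5,0,0,0,-0.4,-2.8,-2.0,0,0,0,-0.6,-3.5,-2.4,0,0,0,-0.7,-4.2,-2.9,0,0,0,-0.9,-4.9,-3.4,0,0,0,-1.0,-5.6,-3.9,0,0,0,-1.2,-6.1,-4.2,0,0,0,-1.3,-6.3,-4.35,0,0,0,-1.3,-6.3,-4.35,0,0,0,-1.3,-6.3,-4.35,0,0,0,-1.3,-6.3,-4.35,0,0,0,-1.3],
  "gripper": -0.5
}}

```text
time_s: 11.53
position: [496.9, -274.3, 252.3]
ee_rot: [-3.141, -0.001, 1.64]
contact_force: [-0.3, 0.5, 0.5]
gripper_width: 0.757
```

```bash
python3 - <<'E'
from h import *
s=robot.get_obs();print(s["position"],s["ee_rot"],s["gripper_width"]*85,s["contact_force"],s["torque"])
o=snap("h")
for n,b in(("scene",(120,110,110,140)),("top",(300,130,110,120))):
    x,y,w,h=b;cv2.imwrite(f"pics/h_{n}_c.png",cv2.resize(o[n]["img"][y:y+h,x:x+w,::-1],None,fx=4,fy=4,interpolation=cv2.INTER_CUBIC))
S=o["scene"]
print("tcp px in crop",(proj(S,s["position"])-[120,110]+.5)*4)
goto([497,-275.5,128],down(np.pi/2+.07))
E
```

```text
[ 496.92 -274.31  252.25] [-3.14 -0.    1.64] 64.38544265538039 [-0.3   0.51  0.5 ] [-0.   -0.03  0.04]
tcp px in crop [143.71 237.48]
delta [-0.03 -0.01  3.12] rot [-0.   -0.01  0.  ] dist 124.60875361427485
```

View pics/h_scene_c.png

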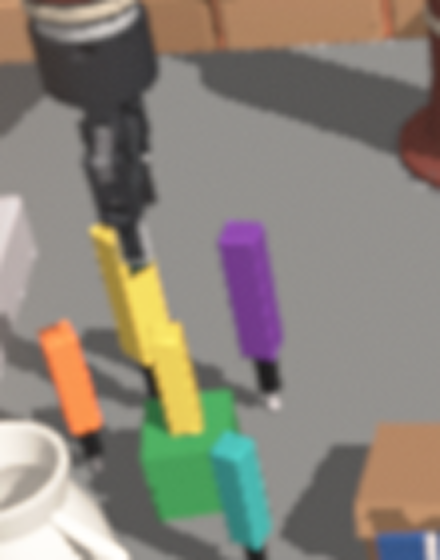

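View pics/h_top_c.png

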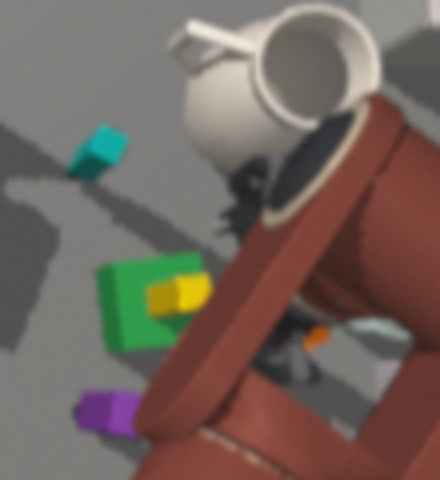

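The fingers straddle the yellow meter. In the scene crop, the gripper tip is at (140,255) and the meter's top at (165,335). I'll go down and grip.

Call:
{"fn": "move_arm", "kwargs": {
  "motion": [0,0,0.3,0,0,0,0,0,0.7,0,0,0,0,0,1.1,0,0,0,0,0,1.6,0,0,0,0,0,2.1,0,0,0,0,0,2.5,0,0,0,0,0,2.8,0,0,0,0,0,3.0,0,0,0,0,0,3.12,0,0,0,0,0,3.12,0,0,0,0,0,3.12,0,0,0]
}}

```text
time_s: 12.55
position: [497.0, -275.4, 128.7]
ee_rot: [3.141, 0.001, 1.64]
contact_force: [-0.2, 0.0, 0.7]
gripper_width: 0.749
```

Call:
{"fn": "move_arm", "kwargs": {
  "motion": [0,0,0,0,0,0,0,0,0,0,0,0,0,0,0,0,0,0,0,0,0,0,0,0,0,0,0,0,0,0,0,0,0,0,0,0,0,0,0,0,0,0,0,0,0,0,0,0],
  "gripper": 1
}}

```text
time_s: 13.22
position: [497.2, -275.7, 129.1]
ee_rot: [3.14, 0.001, 1.639]
contact_force: [-0.1, 0.4, 5.0]
gripper_width: 0.272
```

```bash
python3 - <<'E'
from h import *
s=robot.get_obs();print(s["position"],s["ee_rot"],s["gripper_width"]*85,s["contact_force"],s["torque"])
E
```

```text
[ 497.21 -275.67  129.13] [3.14 0.   1.64] 23.1613565988078 [-0.08  0.44  5.05] [-0.07 -0.   -0.02]
```

Call:
{"fn": "move_arm", "kwargs": {
  "motion": [0,0,-0.1,0,0,0,0,0,-0.3,0,0,0,0,0,-0.6,0,0,0,0,0,-1.0,0,0,0,0,0,-1.4,0,0,0,0,0,-1.8,0,0,0,0,0,-2.3,0,0,0,0,0,-2.7,0,0,0,0,0,-3.0,0,0,0,0,0,-3.1,0,0,0,0,0,-3.1,0,0,0,0,0,-3.1,0,0,0,0,0,-3.1,0,0,0]
}}

```text
time_s: 14.3
position: [496.0, -274.8, 250.5]
ee_rot: [-3.139, -0.002, 1.639]
contact_force: [-0.4, -0.4, -0.8]
gripper_width: 0.276
```

```bash
cat >> h.py <<'E'
def final(gap,L=114.1,spot=(564.7,-4.1,64.2),yaw=-.12,off=(0,0)):
    # pose with free tip 'gap' mm from spot along normal (negative=pressed); off: tip offset in tool x,y
    n=Ro.from_euler("z",yaw).apply([-np.sin(.2618),0,np.cos(.2618)])
    z=-n; y=Ro.from_euler("z",yaw).apply([np.cos(.2618),0,np.sin(.2618)]); x=np.cross(y,z)
    M=np.c_[x,y,z]; return np.array(spot)+n*(gap+L)-M[:,:2]@np.array(off), Ro.from_matrix(M)
E
python3 - <<'E'
from h import *
s=robot.get_obs();print(s["position"],s["ee_rot"],s["gripper_width"]*85,s["contact_force"],s["torque"])
o=snap("i")
for n,b in(("scene",(120,60,110,150)),):
    x,y,w,h=b;cv2.imwrite(f"pics/i_{n}_c.png",cv2.resize(o[n]["img"][y:y+h,x:x+w,::-1],None,fx=4,fy=4,interpolation=cv2.INTER_CUBIC))
print("tip crop",(proj(o["scene"],s["position"]-[0,0,114.1])-[120,60]+.5)*4-.5)
P,R=final(60);print(P,R.as_euler("xyz"));goto(P,R)
E
```

```text
[ 496.   -274.76  250.52] [-3.14 -0.    1.64] 23.428724984846838 [-0.45 -0.36 -0.84] [0.03 0.01 0.01]
tip crop [173.24 558.58]
[519.96   1.29 232.37] [ 2.88 -0.    1.45]
delta [6.84 1.07 0.46] rot [-3.02 -0.3   2.15] dist 277.7127675255102
```

View pics/i_scene_c.png

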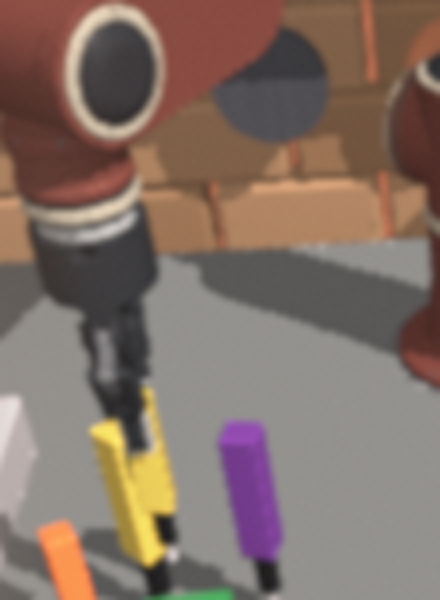

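The meter is held upright and out of the holder, with its tip at crop (172,557) against (173,559) predicted. I'll swing it over to the dot with the tilt.

Call:
{"fn": "move_arm", "kwargs": {
  "motion": [0.2,0,0,0,0,0,0.6,0.1,0,-0.2,0,0.1,1.2,0.2,0,-0.5,0,0.3,1.9,0.3,0.1,-0.8,-0.1,0.6,2.6,0.4,0.1,-1.1,-0.1,0.8,3.3,0.5,0.2,-1.4,-0.1,1.0,4.0,0.6,0.2,-1.8,-0.2,1.3,4.7,0.75,0.3,-2.1,-0.2,1.5,5.4,0.85,0.35,-2.4,-0.25,1.7,6.0,0.95,0.4,-2.7,-0.3,1.9,6.5,1.0,0.45,-2.9,-0.3,2.05,6.75,1.05,0.46,-3.0,-0.3,2.15,6.84,1.07,0.46,-3.02,-0.3,2.15,6.84,1.07,0.46,-3.02,-0.3,2.15,6.84,1.07,0.46,-3.02,-0.3,2.15,6.84,1.07,0.46,-3.02,-0.3,2.15,6.84,1.07,0.46,-3.02,-0.3,2.15]
}}

```text
time_s: 15.82
position: [520.6, -0.1, 233.8]
ee_rot: [2.877, 0.001, 1.449]
contact_force: [0.7, 0.0, -1.5]
gripper_width: 0.277
```

```bash
python3 - <<'E'
from h import *
s=robot.get_obs();print(s["position"],s["ee_rot"],s["gripper_width"]*85,s["contact_force"],s["torque"])
o=snap("j")
for n,b in(("scene",(190,140,120,130)),("top",(210,100,110,120))):
    x,y,w,h=b;cv2.imwrite(f"pics/j_{n}_c.png",cv2.resize(o[n]["img"][y:y+h,x:x+w,::-1],None,fx=4.5,fy=4.5,interpolation=cv2.INTER_CUBIC))
C=Ro.from_euler("xyz",s["ee_rot"]);tip=s["position"]+C.apply([0,0,114.1])
print("tip",tip,"crop",(proj(o["scene"],tip)-[190,140]+.5)*4.5-.5)
goto(*final(8))
E
```

```text
[520.64  -0.13 233.76] [2.88 0.   1.45] 23.57307194514736 [ 0.69  0.02 -1.49] [-0.01  0.17 -0.01]
tip [550.21  -3.89 123.62] crop [281.86 307.08]
delta [ 0.03 -0.03  1.33] rot [ 0.03  0.02 -0.01] dist 53.16049126314334
```

View pics/j_scene_c.png

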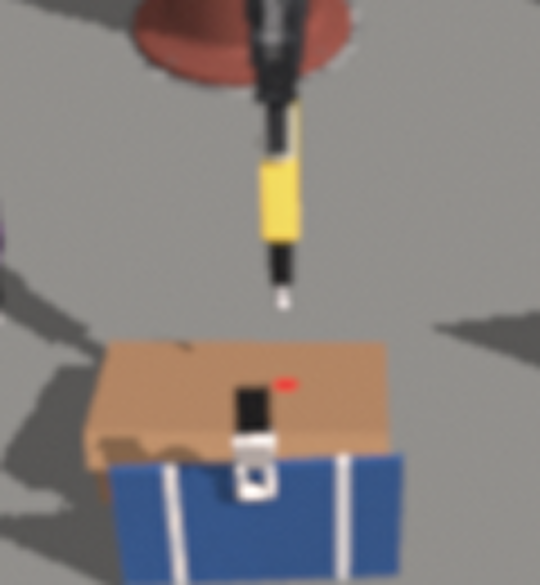

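View pics/j_top_c.png

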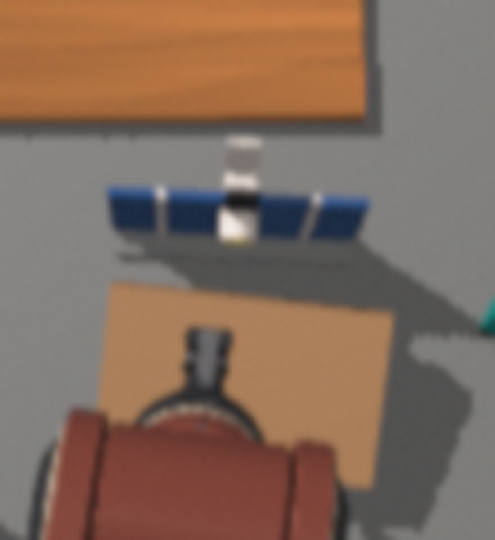

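The lamp is square on the panel with its head on the ledge side. The meter tip is at (283,308) in the scene crop, against (282,307) predicted. I'll move down along the normal.

Call:
{"fn": "move_arm", "kwargs": {
  "motion": [0,0,0.2,0,0,0,0,0,0.4,0,0,0,0,0,0.6,0,0,0,0.01,-0.01,0.8,0,0,0,0.02,-0.02,1.0,0,0,0,0.03,-0.03,1.2,0,0,0,0.03,-0.03,1.3,0,0,0,0.03,-0.03,1.3,0,0,0,0.03,-0.03,1.3,0,0,0]
}}

```text
time_s: 16.67
position: [533.0, 0.4, 182.8]
ee_rot: [2.878, 0.001, 1.451]
contact_force: [0.1, 0.2, -1.6]
gripper_width: 0.272
```

```bash
python3 - <<'E'
from h import *
s=robot.get_obs();print(s["position"],s["ee_rot"],s["gripper_width"]*85,s["contact_force"],s["torque"])
o=snap("k")
for n,b in(("scene",(220,170,70,80)),):
    x,y,w,h=b;cv2.imwrite(f"pics/k_{n}_c.png",cv2.resize(o[n]["img"][y:y+h,x:x+w,::-1],None,fx=7,fy=7,interpolation=cv2.INTER_CUBIC))
C=Ro.from_euler("xyz",s["ee_rot"]);tip=s["position"]+C.apply([0,0,114.1])
print("tip",tip,"crop",(proj(o["scene"],tip)-[220,170]+.5)*7-.5)
goto(*final(0))
E
```

```text
[532.98   0.35 182.84] [2.88 0.   1.45] 23.12772265510026 [ 0.09  0.21 -1.64] [-0.01  0.16 -0.  ]
tip [562.51  -3.34  72.69] crop [234.88 371.64]
delta [-0.01 -0.01  0.24] rot [0.04 0.01 0.  ] dist 9.666940455384045
```

View pics/k_scene_c.png

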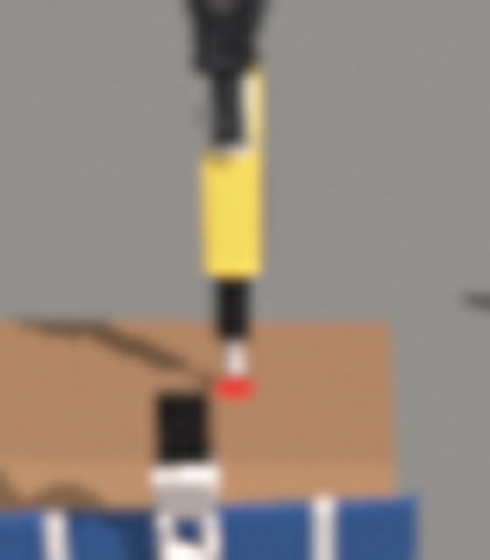

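The tip (235,372) hangs just above the dot (235,388). I'll move in small steps and watch the force.

Call:
{"fn": "move_arm", "kwargs": {
  "motion": [0,0,0.06,0,0,0,0,0,0.12,0,0,0,0,0,0.18,0,0,0,0,0,0.22,0,0,0,0,0,0.22,0,0,0,0,0,0.22,0,0,0]
}}

```text
time_s: 17.27
position: [535.3, -0.0, 174.8]
ee_rot: [2.877, 0.001, 1.451]
contact_force: [-1.7, 0.0, -0.5]
gripper_width: 0.279
```

Call:
{"fn": "move_arm", "kwargs": {
  "motion": [0,0,0.03,0,0,0,0,0,0.06,0,0,0,0,0,0.06,0,0,0,0,0,0.06,0,0,0]
}}

```text
time_s: 17.6
position: [536.0, -0.1, 172.5]
ee_rot: [2.877, 0.001, 1.451]
contact_force: [-0.6, -0.0, 0.6]
gripper_width: 0.275
```

Call:
{"fn": "move_arm", "kwargs": {
  "motion": [0,0,0.03,0,0,0,0,0,0.05,0,0,0,0,0,0.05,0,0,0,0,0,0.05,0,0,0,0,0,0.05,0,0,0,0,0,0.05,0,0,0]
}}

```text
time_s: 18.1
position: [536.5, -0.1, 170.6]
ee_rot: [2.877, 0.001, 1.451]
contact_force: [-0.7, -0.0, 1.6]
gripper_width: 0.274
```

```bash
python3 - <<'E'
from h import *
n=final(0)[1].apply([0,0,-1])
o=snap("l")
for _ in range(5):
    robot.get_image("scene"); s=robot.get_obs(); print(s["position"],s["contact_force"],(s["contact_force"]-[0.1,.1,-1.5])@n)
for n_,b in(("scene",(220,170,70,80)),):
    x,y,w,h=b;cv2.imwrite(f"pics/l_{n_}_c.png",cv2.resize(o[n_]["img"][y:y+h,x:x+w,::-1],None,fx=7,fy=7,interpolation=cv2.INTER_CUBIC))
s=robot.get_obs();C=Ro.from_euler("xyz",s["ee_rot"]);print("angle",np.arccos(-C.apply([0,0,1])@n))
goto(*final(0))
E
```

```text
[536.56  -0.12 170.62] [-0.41  0.58  0.77] 2.3362792574739237
[536.54  -0.15 170.56] [-0.82  0.46  2.18] 3.797787170228823
[536.55  -0.13 170.59] [-1.27  0.37  1.76] 3.5070388653338145
[536.55  -0.15 170.56] [-1.14  0.09  1.98] 3.6844852973280284
[536.54  -0.14 170.55] [-0.46 -0.35  0.79] 2.346249184659554
angle 0.0031925570735273088
delta [-0.01 -0.   -0.1 ] rot [0.03 0.01 0.  ] dist 4.052608323119113
```

View pics/l_scene_c.png

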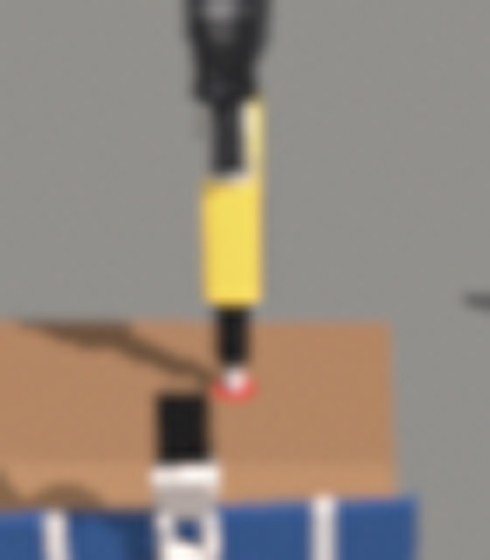

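The tip sits centred on the dot (235,385), the force is about 3 N, and about 4–5 mm of the tip is in. I'm handing in.

```bash
python3 -c "
from station import robot
print(robot.hand_in())"
```

```text
the job is handed in; nothing more can be done
None
```

I clipped the lamp on the blue panel and held the yellow meter on the red dot, then handed in at about 18 s. The hand-in gives no verdict, so these are my own checks.

- **Lamp:** It sits on the panel's top edge, midway between the stripes, pushed down until it seated and then let go. The pictures show its head on the ledge side.
- **Meter:** The smaller yellow one, taken from the green holder, is still in the fingers. The tool axis is within about 0.003 rad of the face normal I measured. The last picture shows the tip centred on the dot.
- **Press:** The force read noisily, between 2.3 and 3.8 N with an average of about 3.1 N. Together with the arm's position, that puts the tip about 4–5 mm in.
- **Other things:** I never moved the arm close to the jug, tumblers or tin. I did not measure their positions again at the end.

No check failed or disagreed beyond the 1–2 mm calibration error.

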